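# Jack a suspension control arm up to ride height

### The job

Seat the orange lift block flat and square in the pocket of the red bench jack's saddle, then slide the jack along the bench until the saddle is centred under the yellow lift point of the aluminium control arm. Then press the jack's yellow pump handle fully down, so that the jack alone, through the block, raises the arm, and finish still holding the handle fully down: it springs back up if let go. Leave the wrench, the bearing ring and the socket where they lie.

Things in the scene. Friction and masses are not known exactly. Their poses are not given: they have to be found in the camera images.
- block_center (a point): Centre (half-way up) of the loose orange lift block, 60 mm (its x) by 44 mm (its y) by 34 mm high, 90 g, lying flat on the bench; the lowest 6 mm tapers in by 2.5 mm all round as a lead-in. Either way round (half turn) fits the pocket.
- saddle_pocket (a point): Centre of the floor of the jack's saddle pocket, open upward, 64 mm (x, along the jack) by 48 mm (y) inside, 12 mm deep, the upper 5 mm flared outward as a lead-in (72 by 56 mm over all, 79 by 63 mm at the flared rim). Its floor is 50 mm above the bench with the handle up, and rises up to 40 mm with the handle. The seated block's centre lies 17 mm above this point and the block's upper 22 mm stand out of the pocket. Axes are parallel to the jack's.
- saddle: The saddle plate of the jack that has the pocket; origin and axes are those of saddle_pocket.
- jack: Loose red bench jack, 0.9 kg in all, base 360 mm long (x) by 90 mm wide (y) by 18 mm high; origin at the middle under the base (5 mm ahead of the base's own centre). The saddle is 120 mm ahead (+x), the carry grip at the origin, the pump handle behind (-x). It slides on the bench.
- jack_grip (a point): Centre of the jack's black carry grip, a block 56 mm (along jack x) by 22 mm (jack y) by 34 mm high, 105 mm above the bench, top at 122 mm, on a thin post; pinch it across the jack's y from above to slide the jack.
- handle_press (a point): Centre of the top face of the yellow paddle at the end of the pump handle, 55 by 42 mm, 8 mm thick: the place to press. It is 120 mm behind (-x of the jack) the handle's pivot, which is 45 mm behind the jack's origin and 62 mm above the bench. About 101 mm above the bench with the handle up and 42 mm when fully down.
- pump (a joint): Pump handle angle in rad: 0 = up (spring-returned, slopes up 0.30 rad towards its end), 0.5 = fully down at its stop (slopes down 0.2 rad). It drives the saddle 80 mm per rad. Pressing it under load takes about 8 to 14 N at the paddle.
- pump_handle: The pump handle, steel bar with yellow paddle; origin at its pivot.
- lift_point (a point): Centre of the underside of the yellow lift boss under the control arm, 46 mm across; 97 mm above the bench while the arm hangs (13 mm above a seated block's top). A yellow disc with black centre on the arm's top, 38 mm higher, marks the same spot.
- link_hinge (a joint): Angle of the control arm on its stand in rad: 0 = hanging at its lower stop, 0.10 = level; grows as the arm rises. A full handle stroke under the lift point gives about 0.12.
- control_arm: A-shaped aluminium suspension arm, 295 mm long, hinged on the fixed blue stand at the left of the bench and hanging about 0.10 rad down towards its free end; origin in its hinge axis 145 mm above the bench, +x towards the free end. The lift point is 260 mm from the hinge; the arm is 30 mm thick and 56 mm wide there.
- lift_block: The lift block again, given at the centre of its underside. If it sits crooked in the pocket, a light push down on its middle with the closed fingers beds it.
- wrench: Bystander, to be left alone: loose steel open-ended wrench about 200 mm long near the back of the bench.
- bearing: Bystander, to be left alone: loose steel bearing ring, 62 mm across, 17 mm high.
- socket: Bystander, to be left alone: loose upright steel socket, 28 mm across, 50 mm high.
Mind the look-alikes: they are no part of the job. What is meant by the lift_block is not white, and is the larger of those in its own colour.

How it is judged:
By the outcome, as a careful person would: the job done as asked, in the order asked, and still so for the second after the job is handed in, while the arm keeps its last pose, push and grip.
It also fails if it takes over 72 s, if anything falls off the work surface, if the arm or the gripper's body presses on something with over 40 N, if the wrist force passes 120 N, or if a joint passes its speed limit or range.

### The arm

A 6-joint arm with a two-finger parallel gripper is mounted at the origin on the work surface. World frame = base frame: x ahead of the robot, y to its left, z up, the work surface at z = 0. Lengths are in m, angles in rad, forces in N, time in s.
With the tool pointing down it reaches from about 0.35 to 0.725 m from the base axis. Payload 4.3 kg.
Tool frame: the origin (TCP) lies midway between the tips of the shut fingers; the grasp point (between the pads) lies 19 mm behind it; z points along the fingers, x is the direction in which the jaws open and shut, and the axes are right-handed (so a half turn about z gives the same grasp; the last joint's range is limited). The gripper opens to 85 mm and grips with 20 to 120 N. Pads are 22 mm wide; open, the fingers measure 114 mm over their backs; the gripper's body (76 mm by 85 mm) begins 54 mm behind the grasp point. The pads swing forward as they close: fully open they stand 13 mm farther back than shut.
Start: joints at [-1.259, 0.377, 0.081, 1.274, 0, 1.46], TCP at [0.235, -0.525, 0.231] pointing down, gripper open.
Joint ranges: [-2.72, 2.72], [-0.84, 1.66], [-1.02, 1.22], [-1.77, 2.12], [-1.37, 1.28], [-3.14, 3.14]. Speed limits (rad/s): [2.57, 2.57, 3.14, 3.14, 3.14, 3.14].

### API

Orientations are given as a unit quaternion [x, y, z, w].
In Python, from plant import ctrl gives the robot as it stands.
- The arm moves only by the tool move_arm, never from a script. Its arguments are lists of equal length, an entry for each row: "jaw": the opening, from -1 (shut) to 1 (fully open); "dp": the shift along the tool's x, y, z in mm, a list of three; "rotation": the turn, a rotation vector about the tool's x, y, z in degrees, a list of three. A call has exactly 8 rows; each row is the pose to reach, as a shift and turn from the pose commanded when the call began, along the tool's axes at that moment; what a row does not reach only later rows make up. A row lasts 1/12 s, in which the tool goes at most 41.7 mm and 7.16 degrees, less where a joint would pass 70% of its speed; a pose out of reach is approached as far as the arm can. A call with a gripper value outside its range is refused whole. The fingers move at their own pace and stop on an object; "newtons" is the grip in N (left out, the last holds). Time passes only in rows, so rows that repeat a pose let the fingers close, or fill a call up. It gives the time, the measured TCP pose, the force and the opening at its end, in the units of the state.
- ctrl.observe(): the state, without advancing time (a new reading comes with each control period).
- ctrl.capture(name): name is "side" or "top"; returns a dict with "color" (480x640x3 uint8, blue, green, red), "intrinsics" (3x3 intrinsics, pixels), "k1" (the pictures are not rectified: a ray, as slopes to the right and down, at radius r is drawn at 1 + k1 r^2 times it, then the intrinsics apply), "R" (3x3) and "t" (3): a world point X has camera coordinates R X + t. Camera axes: x right, y down, z forward; pixel columns grow to the right and rows downward; lengths in m; the calibration is good to about 2 mm. A picture is of the moment at which its call begins. There is no depth.
- ctrl.hand_in(): hands the job in, once; it reports no verdict.
The state is a dict: "t": time; "q": joint angles; "joint_velocities": joint speeds; "joint_efforts": joint torques, N m; "tcp_pos": TCP position; "eef_rot": TCP orientation; "force": force on the tool from outside, world axes, zero at the start; "moment": the same for the moment, N m; "gripper_width": opening from 0.0 (shut) to 1.0 (fully open).
Only numpy, scipy, OpenCV 4.12 (cv2) and the standard library are available. Lean on these libraries where they do the work, as an engineer would, in place of code of your own. Each camera call takes 0.05 s, during which the arm holds its last target.

## Working session

There is one attempt and no reset: what is moved stays moved. The work goes in short steps, Python scripts to look and compute and a tool call to move; the robot and the scene stay as the last step left them, time stands still between calls to the robot, and variables do not carry over. Pictures are saved under pics/ and viewed, and the job is handed in when it is done.

Besides the shell and the picture viewer there is one more tool, called after "Request:" as a command line: name --argument value ..., lists and objects as JSON in quotes. move_arm: Moves the arm, as the interface text tells. Its arguments: {"type":"object","properties":{"jaw":{"type":"array"},"dp":{"type":"array"},"rotation":{"type":"array"},"newtons":{"type":"number"}},"required":["jaw","dp","rotation"]}

```bash
ls; mkdir -p pics; python3 - <<'E'
from plant import ctrl
import cv2
print(ctrl.observe())
for n in ("top","side"):
    c=ctrl.capture(n); cv2.imwrite(f"pics/{n}0.png",c["color"]); print(n,c["intrinsics"],c["k1"],c["R"],c["t"])
E
```

```text
pics
{'t': 0.0, 'q': array([-1.25932943e+00,  3.78076525e-01,  7.96216668e-02,  1.27443223e+00,
       -2.34392745e-07,  1.46049690e+00]), 'joint_velocities': array([ 0.00167675,  0.00034726,  0.0012824 , -0.00032369, -0.00057547,
        0.00084486]), 'joint_efforts': array([-9.82375423e-04, -4.63606846e+01,  2.69874340e+01,  2.10588856e-02,
        7.80831442e-05, -1.96955881e-06]), 'tcp_pos': array([ 0.23518737, -0.5239636 ,  0.23035159]), 'eef_rot': array([ 8.39455504e-01, -5.43427422e-01, -8.09758796e-04, -6.61142497e-04]), 'force': array([0.44037863, 0.62057346, 0.02497982]), 'moment': array([-0.0482701 ,  0.00912282,  0.0274226 ]), 'gripper_width': 0.9978356717919741}
top [[540.91048714   0.         318.06679985]
 [  0.         540.91048714 237.88811747]
 [  0.           0.           1.        ]] 0.004404750886165572 [[-0.01146543 -0.9998696   0.01137252]
 [-0.99586274  0.01039271 -0.09027396]
 [ 0.09014399 -0.0123605  -0.99585204]] [0.0112027  0.67126063 1.34609864]
side [[596.97771148   0.         318.39137816]
 [  0.         596.97771148 242.16196801]
 [  0.           0.           1.        ]] -0.179253887485499 [[ 0.87911365 -0.4765319   0.00874904]
 [-0.26278536 -0.49994166 -0.82522857]
 [ 0.39762174  0.72317058 -0.56473114]] [-0.57093063  0.2844935   1.31480566]
```

View pics/top0.png

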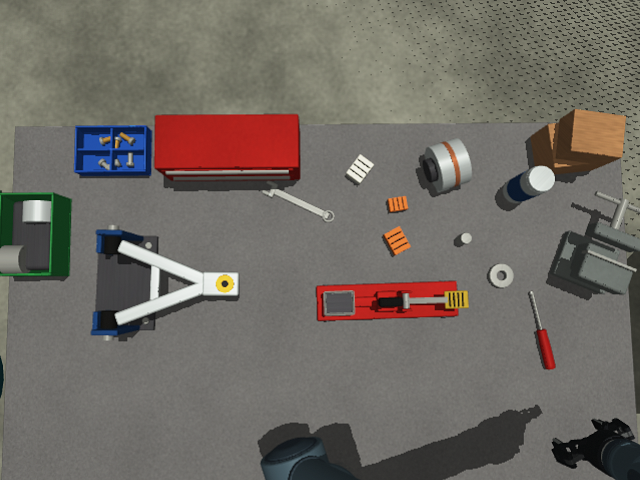

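View pics/side0.png

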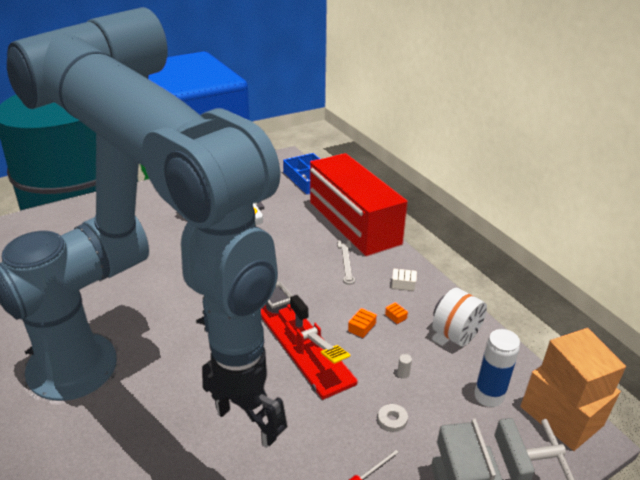

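```bash
cat > h.py <<'E'
from plant import ctrl
import cv2, numpy as np
from scipy.spatial.transform import Rotation as Ro
_c={}
def cap(n):
    c=ctrl.capture(n); _c[n]=c; return c
def ray(c,u,v):
    K=c["intrinsics"]; d=np.array([(u-K[0,2])/K[0,0],(v-K[1,2])/K[1,1]])
    s=d.copy()
    for _ in range(20): s=d/(1+c["k1"]*(s@s))
    R=c["R"]; return -R.T@c["t"], R.T@np.array([s[0],s[1],1])
def px2w(c,u,v,z):
    o,d=ray(c,u,v); return o+d*(z-o[2])/d[2]
def proj(c,X):
    p=c["R"]@np.array(X)+c["t"]; s=p[:2]/p[2]; s=s*(1+c["k1"]*(s@s)); K=c["intrinsics"]
    return np.array([K[0,0]*s[0]+K[0,2],K[1,1]*s[1]+K[1,2]])
def crop(img,u0,v0,u1,v1,k,name):
    cv2.imwrite(name,cv2.resize(img[v0:v1,u0:u1],None,fx=k,fy=k,interpolation=cv2.INTER_CUBIC))
E
python3 - <<'E'
from h import *
import cv2
i=cv2.imread("pics/top0.png")
crop(i,375,190,425,265,8,"pics/c_block.png")
crop(i,310,270,480,330,4.7,"pics/c_jack.png")
crop(i,195,255,255,315,8,"pics/c_lift.png")
E
```

```text
(no output)
```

View pics/c_block.png

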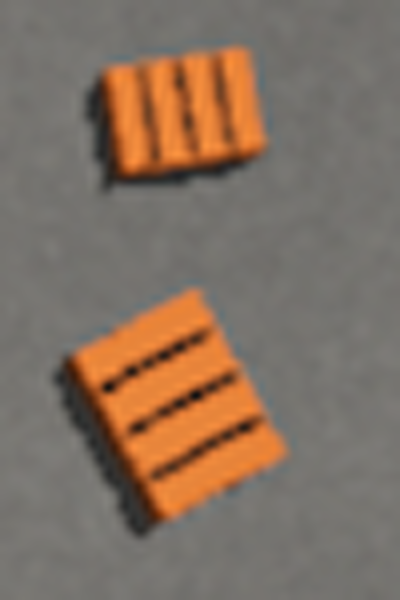

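View pics/c_jack.png

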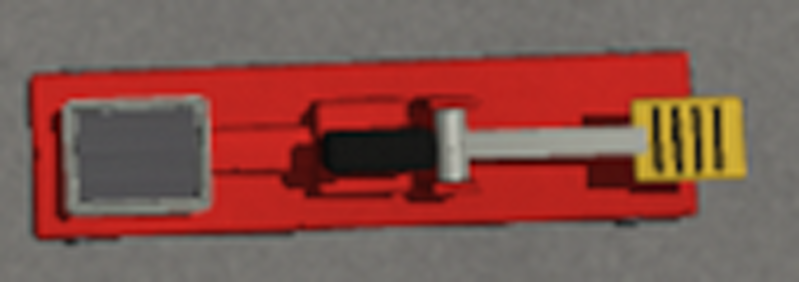

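View pics/c_lift.png

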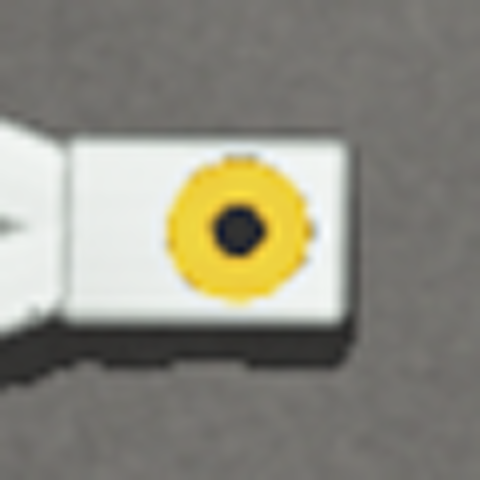

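```bash
python3 - <<'E'
from h import *
c=cap("top")
def pts(P,k,u0,v0,z): return np.array([px2w(c,(x+.5)/k-.5+u0,(y+.5)/k-.5+v0,z) for x,y in P])
B=pts([(72,358),(200,288),(288,452),(162,522)],8,375,190,.034)
print("block",B.mean(0),[np.linalg.norm(B[i]-B[i-1]) for i in range(4)])
print("long dirs",[np.degrees(np.arctan2(*(d[1::-1]))) for d in (B[1]-B[2],B[0]-B[3])],"short",[np.degrees(np.arctan2(*(d[1::-1]))) for d in (B[0]-B[1],B[3]-B[2])])
J=pts([(33,75),(688,52),(693,214),(36,238)],4.7,310,270,.018)
print("base",J.mean(0),[np.linalg.norm(J[i]-J[i-1]) for i in range(4)],[np.degrees(np.arctan2(*(d[1::-1]))) for d in (J[0]-J[1],J[3]-J[2])])
S=pts([(63,100),(208,96),(211,210),(68,215)],4.7,310,270,.062)
print("saddle",S.mean(0),[np.linalg.norm(S[i]-S[i-1]) for i in range(4)])
G=pts([(322,132),(323,172),(436,170)],4.7,310,270,.122);print("grip",G, (G[0]+G[1])/2)
L=pts([(238,230)],8,195,255,.135);print("lift",L)
P=pts([(633,100),(743,97),(745,178),(636,180)],4.7,310,270,.101);print("pad",P.mean(0))
print("arm edge",pts([(70,142),(346,140),(346,322),(68,322)],8,195,255,.133))
print(px2w(c,464,239,.05),px2w(c,501,276,.017))
o=ctrl.observe();print(Ro.from_quat(o["eef_rot"]).as_matrix())
E
```

```text
block [ 0.66309816 -0.19690046  0.034     ] [np.float64(0.05919725173049694), np.float64(0.04678304774322503), np.float64(0.05900736203902933), np.float64(0.04607343577168885)]
long dirs [np.float64(26.855946196348494), np.float64(27.54693231764903)] short [np.float64(118.00214722337535), np.float64(118.25064951640228)]
base [ 0.5110889  -0.16946636  0.018     ] [np.float64(0.08748615146435101), np.float64(0.3564017046562749), np.float64(0.08731248679268616), np.float64(0.3554430328464737)] [np.float64(91.35337027707278), np.float64(91.3847517385377)]
saddle [ 0.50807628 -0.04509042  0.062     ] [np.float64(0.05980826252964247), np.float64(0.07611865396819462), np.float64(0.05930157058993818), np.float64(0.07478262000827442)]
grip [[ 0.5202526  -0.13472021  0.122     ]
 [ 0.50036879 -0.13479104  0.122     ]
 [ 0.50069845 -0.19140915  0.122     ]] [ 0.51031069 -0.13475563  0.122     ]
lift [[0.55799036 0.22458408 0.135     ]]
pad [ 0.51426348 -0.32454356  0.101     ]
arm edge [[0.58416081 0.2739249  0.133     ]
 [0.58383868 0.19354667 0.133     ]
 [0.53097291 0.19344018 0.133     ]
 [0.53192448 0.27409753 0.133     ]]
[ 0.66292307 -0.36282411  0.05      ] [ 0.56964058 -0.46377276  0.017     ]
[[ 4.09434442e-01 -9.12339424e-01 -4.60730742e-04]
 [-9.12338241e-01 -4.09434659e-01  1.48106117e-03]
 [-1.53986963e-03 -1.86055180e-04 -9.99998797e-01]]
```

```bash
cat >> h.py <<'E'
def plan(pos,yaw):
    o=ctrl.observe(); R0=Ro.from_quat(o["eef_rot"])
    y=np.radians(yaw); T=Ro.from_matrix(np.column_stack([[np.cos(y),np.sin(y),0],[np.sin(y),-np.cos(y),0],[0,0,-1]]))
    print("dp",np.round(R0.inv().apply(np.array(pos)-o["tcp_pos"])*1000,1),"rot",np.round((R0.inv()*T).as_rotvec(degrees=True),2))
def st():
    o=ctrl.observe(); M=Ro.from_quat(o["eef_rot"]).as_matrix()
    print(round(o["t"],2),np.round(o["tcp_pos"]*1000,1),"yaw",round(np.degrees(np.arctan2(M[1,0],M[0,0])),2),"tilt",np.round(M[:2,2],4),"F",np.round(o["force"],1),"w",round(o["gripper_width"],3),"q",np.round(o["q"],2))
E
python3 -c "
from h import *
plan([.663,-.197,.13],-62.4)"
```

```text
dp [-123.2 -524.2  100.9] rot [-0.01  0.09 -3.43]
```

Request:
move_arm --jaw '[1, 1, 1, 1, 1, 1, 1, 1]' --dp '[[-9, -40, 0], [-18, -78, 4], [-27, -117, 8], [-36, -156, 14], [-45, -195, 22], [-55, -234, 30], [-64, -273, 38], [-73, -312, 46]]' --rotation '[[0, 0, 0], [0, 0, -1], [0, 0, -2], [0, 0, -3.4], [0, 0, -3.4], [0, 0, -3.4], [0, 0, -3.4], [0, 0, -3.4]]'

```text
t: 0.82
tcp_pos: [0.4913, -0.3287, 0.1847]
eef_rot: [0.855, -0.518, -0.0, 0.0]
force: [-0.1, -0.1, -0.5]
gripper_width: 1.001
```

```bash
python3 -c "
from h import *
st();plan([.663,-.197,.1],-62.4)"
```

```text
0.82 [ 491.3 -328.7  184.7] yaw -62.43 tilt [-0.0004  0.0002] F [-0.1 -0.1 -0.5] w 1.001 q [-0.7   0.43  0.03  1.18 -0.    1.96]
dp [ -37.2 -213.2   84.7] rot [ 0.02  0.02 -0.03]
```

Request:
move_arm --jaw '[1, 1, 1, 1, 1, 1, 1, 1]' --dp '[[-7, -38, 10], [-14, -77, 20], [-20, -115, 35], [-27, -154, 50], [-34, -192, 65], [-37, -213, 80], [-37, -213, 85], [-37, -213, 85]]' --rotation '[[0, 0, 0], [0, 0, 0], [0, 0, 0], [0, 0, 0], [0, 0, 0], [0, 0, 0], [0, 0, 0], [0, 0, 0]]'

```text
t: 1.48
tcp_pos: [0.6609, -0.1972, 0.0973]
eef_rot: [0.856, -0.517, -0.002, 0.001]
force: [-0.2, -0.1, 0.7]
gripper_width: 0.998
```

```bash
python3 -c "
from h import *
c=cap('top');crop(c['color'],340,190,480,290,5.6,'pics/a1.png')
c=cap('side');crop(c['color'],300,240,440,360,5.6,'pics/a1s.png')
st();plan([.663,-.197,.011],-62.4)"
```

```text
1.58 [ 661.  -199.4  100.1] yaw -62.47 tilt [-0.0014 -0.0001] F [-0.8 -0.2  0.9] w 0.997 q [-0.38  0.67  0.23  1.13 -0.    2.28]
dp [-1.1 -3.  89.1] rot [ 0.07  0.03 -0.07]
```

View pics/a1s.png

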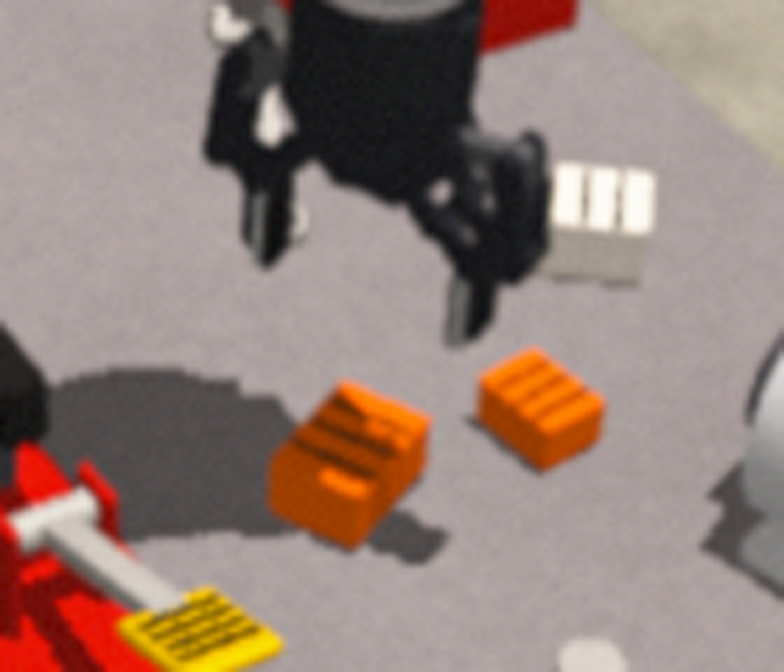

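View pics/a1.png

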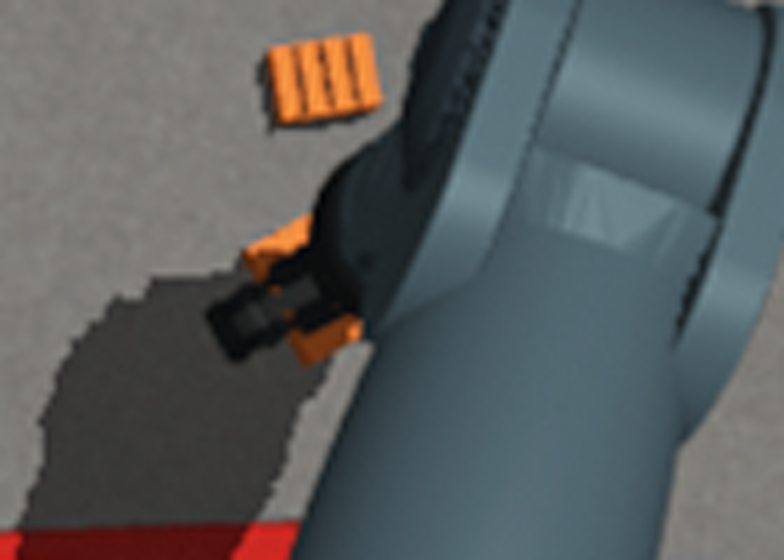

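Request:
move_arm --jaw '[1, 1, 1, 1, 1, 1, -1, -1]' --dp '[[-1, -3, 25], [-1, -3, 55], [-1, -3, 80], [-1, -3, 89], [-1, -3, 89], [-1, -3, 89], [-1, -3, 89], [-1, -3, 89]]' --rotation '[[0, 0, 0], [0, 0, 0], [0, 0, 0], [0, 0, 0], [0, 0, 0], [0, 0, 0], [0, 0, 0], [0, 0, 0]]' --newtons 40

```text
t: 2.25
tcp_pos: [0.6658, -0.1977, 0.014]
eef_rot: [0.855, -0.518, 0.002, -0.0]
force: [-0.1, -0.0, 0.1]
gripper_width: 0.747
```

Request:
move_arm --jaw '[-1, -1, -1, -1, -1, -1, -1, -1]' --dp '[[0, 0, 0], [0, 0, 0], [0, 0, 0], [0, 0, 0], [0, 0, 0], [0, 0, 0], [0, 0, 0], [0, 0, 0]]' --rotation '[[0, 0, 0], [0, 0, 0], [0, 0, 0], [0, 0, 0], [0, 0, 0], [0, 0, 0], [0, 0, 0], [0, 0, 0]]'

```text
t: 2.92
tcp_pos: [0.6653, -0.1971, 0.0131]
eef_rot: [0.855, -0.518, 0.002, -0.0]
force: [-1.7, 0.5, 6.0]
gripper_width: 0.508
```

```bash
python3 -c "
from h import *
c=cap('top');crop(c['color'],340,190,480,290,5.6,'pics/a2.png')
c=cap('side');crop(c['color'],300,240,440,360,5.6,'pics/a2s.png')
st()"
```

```text
3.02 [ 665.3 -197.2   13.1] yaw -62.43 tilt [ 0.0028 -0.0013] F [-0.4  0.2  6.4] w 0.509 q [-0.38  0.74  0.12  0.94 -0.    2.28]
```

View pics/a2s.png

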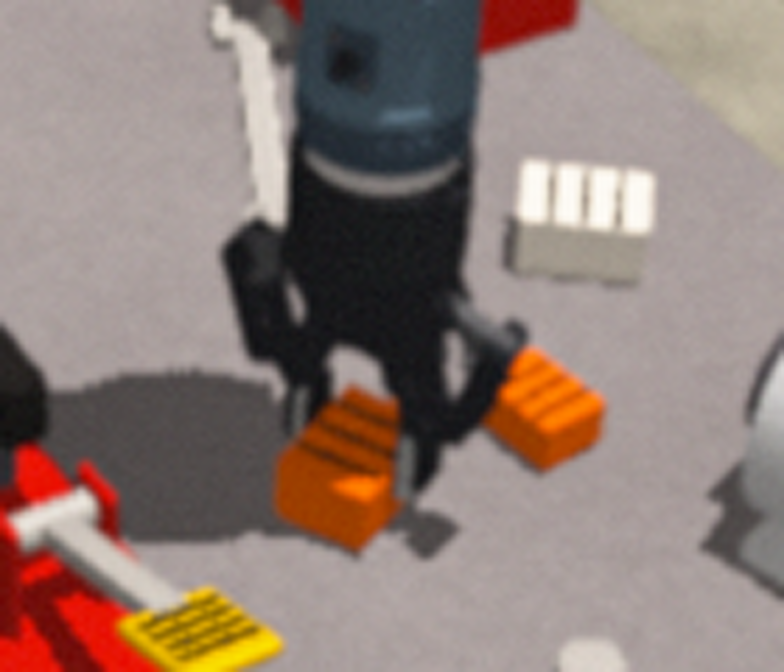

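```bash
python3 -c "
from h import *
plan([.508,-.043,.15],1.36)"
```

```text
dp [-209.1   67.9 -137.5] rot [-2.000e-02 -1.800e-01 -6.379e+01]
```

Request:
move_arm --jaw '[-1, -1, -1, -1, -1, -1, -1, -1]' --dp '[[0, 0, -20], [0, 0, -55], [0, 0, -90], [-10, 4, -120], [-35, 12, -137], [-70, 23, -138], [-108, 35, -138], [-145, 47, -138]]' --rotation '[[0, 0, 0], [0, 0, 0], [0, 0, -4], [0, 0, -10], [0, 0, -17], [0, 0, -24], [0, 0, -31], [0, 0, -38]]'

```text
t: 3.68
tcp_pos: [0.5545, -0.089, 0.1498]
eef_rot: [0.978, -0.209, 0.001, -0.0]
force: [0.4, 0.8, 0.1]
gripper_width: 0.504
```

```bash
python3 -c "
from h import *
st();plan([.508,-.043,.15],1.36)"
```

```text
3.68 [554.5 -89.  149.8] yaw -24.12 tilt [ 0.0015 -0.0003] F [0.4 0.8 0.1] w 0.504 q [-0.27  0.38 -0.12  1.06  0.    1.72]
dp [-61.2 -23.   -0.3] rot [ -0.    -0.09 -25.48]
```

Request:
move_arm --jaw '[-1, -1, -1, -1, -1, -1, -1, -1]' --dp '[[-25, -10, 0], [-50, -19, 0], [-61, -23, 0], [-61, -23, 10], [-61, -23, 25], [-61, -23, 35], [-61, -23, 35], [-61, -23, 35]]' --rotation '[[0, 0, -7], [0, 0, -14], [0, 0, -20], [0, 0, -25.5], [0, 0, -25.5], [0, 0, -25.5], [0, 0, -25.5], [0, 0, -25.5]]'

```text
t: 4.35
tcp_pos: [0.5086, -0.0436, 0.1137]
eef_rot: [1.0, 0.009, -0.001, -0.0]
force: [-0.2, -0.5, 0.1]
gripper_width: 0.504
```

```bash
python3 -c "
from h import *
c=cap('top');crop(c['color'],290,250,390,330,7.5,'pics/b1.png')
c=cap('side');crop(c['color'],200,220,320,320,6.5,'pics/b1s.png')
st();plan([.508,-.043,.15],1.36)"
```

```text
4.45 [509.8 -43.9 114.7] yaw 1.05 tilt [ 0.0006 -0.0002] F [ 1.2 -0.1 -1.5] w 0.509 q [-0.21  0.32 -0.32  0.93 -0.    1.34]
dp [ -1.7  -0.9 -35.3] rot [ 0.01 -0.03 -0.31]
```

View pics/b1s.png

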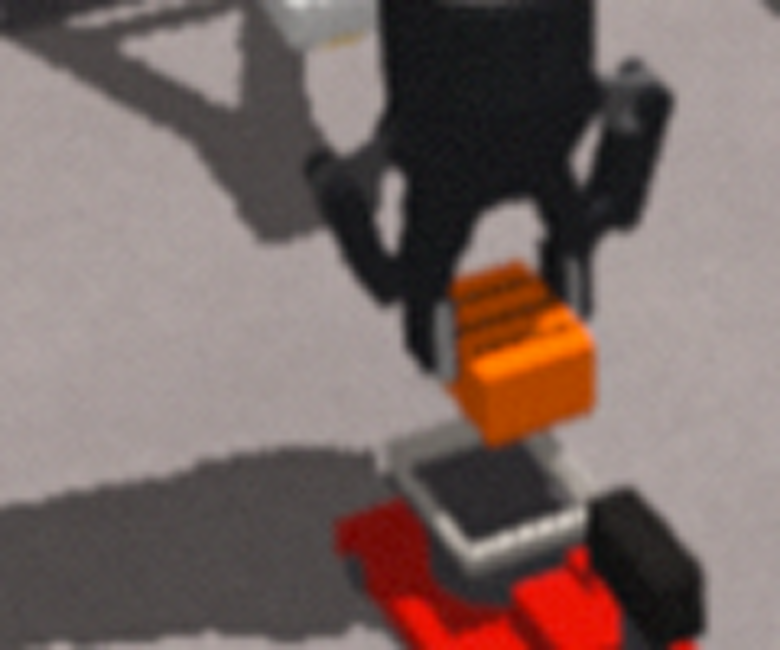

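View pics/b1.png

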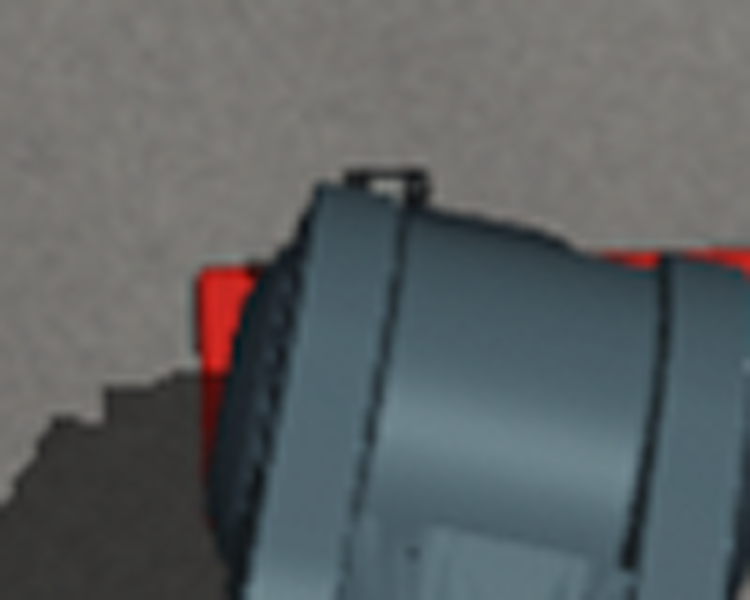

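```bash
cat >> h.py <<'E'
def box(c,img,cen,yaw,sx,sy,z0,z1,k,u0,v0,col):
    y=np.radians(yaw); X=np.array([np.cos(y),np.sin(y)]);Y=np.array([-np.sin(y),np.cos(y)])
    def P(a,b,z): 
        q=np.array(cen[:2])+a*X*sx/2+b*Y*sy/2; p=proj(c,[q[0],q[1],z]); return tuple(int(round(v)) for v in ((p-[u0,v0]+.5)*k))
    s=[(1,1),(-1,1),(-1,-1),(1,-1)]
    for i in range(4):
        cv2.line(img,P(*s[i],z1),P(*s[i-1],z1),col,1); cv2.line(img,P(*s[i],z0),P(*s[i-1],z0),col,1); cv2.line(img,P(*s[i],z0),P(*s[i],z1),col,1)
E
python3 - <<'E'
from h import *
c=cap('side')
for n in (1,):
    crop(c['color'],200,220,320,320,6.5,'pics/b2s.png'); i=cv2.imread('pics/b2s.png')
    st(); o=ctrl.observe(); p=o['tcp_pos']
    box(c,i,(p[0],p[1]-.0018),91.1,.060,.044,p[2]-.0131,p[2]+.0209,6.5,200,220,(255,255,0))
    box(c,i,(.508,-.0447),91.36,.079,.063,.062,.062,6.5,200,220,(0,255,0))
    cv2.imwrite('pics/b2s.png',i)
E
```

```text
4.5 [510.  -44.  114.9] yaw 1.05 tilt [ 0.0011 -0.0003] F [ 0.1 -0.3 -0.4] w 0.505 q [-0.21  0.32 -0.32  0.93 -0.    1.34]
```

View pics/b2s.png

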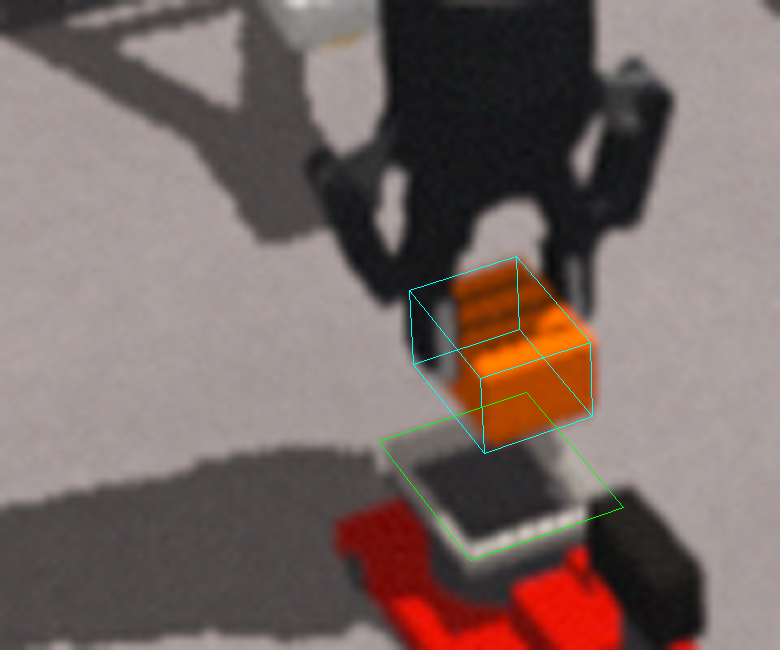

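```bash
python3 - <<'E'
from h import *
c=cap('side')
crop(c['color'],255,275,300,312,17,'pics/b3s.png'); i=cv2.imread('pics/b3s.png')
box(c,i,(.508,-.0447),91.36,.079,.063,.062,.062,17,255,275,(0,255,0))
box(c,i,(.508,-.0447),91.36,.064,.048,.050,.050,17,255,275,(255,255,0))
cv2.imwrite('pics/b3s.png',i)
E
```

```text
(no output)
```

View pics/b3s.png

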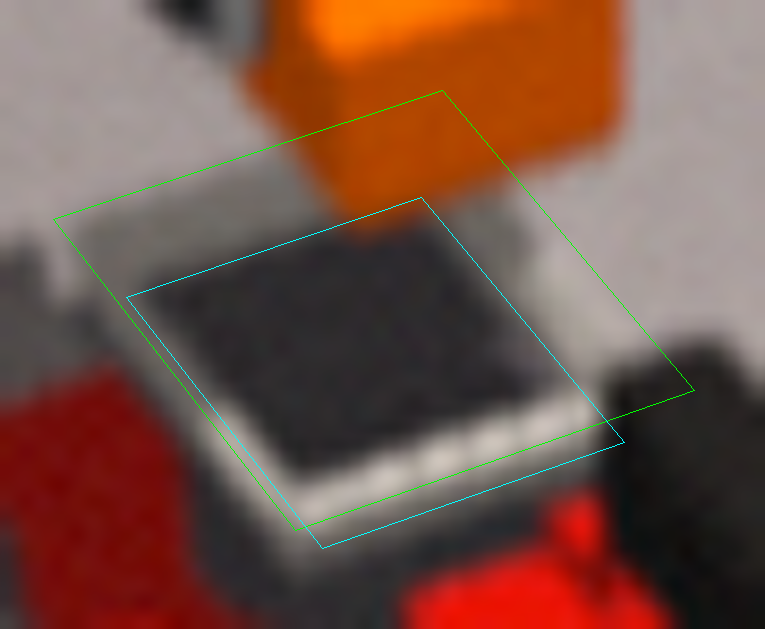

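Request:
move_arm --jaw '[-1, -1, -1, -1, -1, -1, -1, -1]' --dp '[[-3, -0.5, 10], [-3, -0.5, 20], [-3, -0.5, 30], [-3, -0.5, 36], [-3, -0.5, 42], [-3, -0.5, 47], [-3, -0.5, 49], [-3, -0.5, 49]]' --rotation '[[0, 0, -0.3], [0, 0, -0.3], [0, 0, -0.3], [0, 0, -0.3], [0, 0, -0.3], [0, 0, -0.3], [0, 0, -0.3], [0, 0, -0.3]]'

```text
t: 5.22
tcp_pos: [0.5061, -0.0427, 0.0649]
eef_rot: [1.0, 0.012, -0.0, -0.001]
force: [-0.4, 2.1, -1.6]
gripper_width: 0.506
```

```bash
python3 - <<'E'
from h import *
c=cap('side')
crop(c['color'],240,260,310,315,11,'pics/b4s.png'); st()
E
```

```text
5.27 [506.1 -42.8  65.1] yaw 1.38 tilt [-0.0004  0.0009] F [-0.3  2.5 -0.4] w 0.506 q [-0.21  0.36 -0.4   0.81  0.    1.34]
```

View pics/b4s.png

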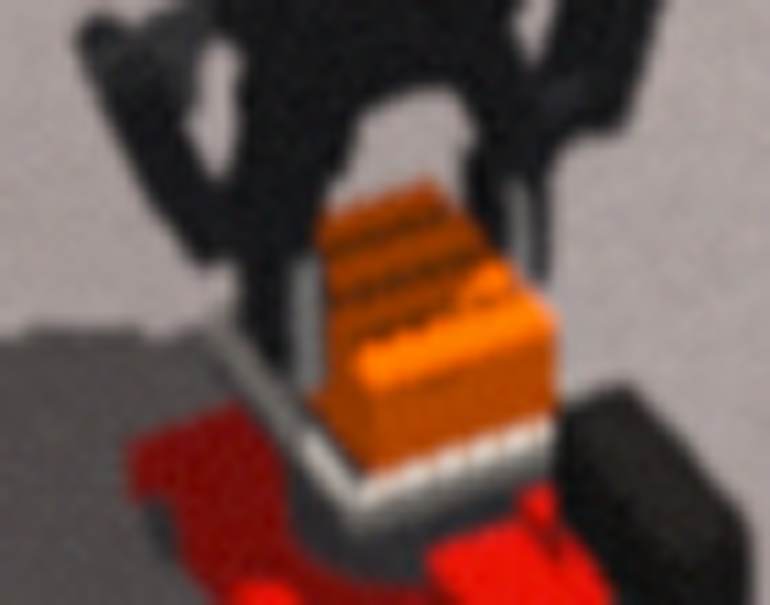

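Request:
move_arm --jaw '[-1, -1, -1, -0.2, 0.4, 0.6, 0.6, 0.6]' --dp '[[0, -0.5, 1.5], [0, -1, 2.5], [0, -1, 2.5], [0, -1, 1.5], [0, -1, 0], [0, -1, -5], [0, -1, -20], [0, -1, -45]]' --rotation '[[0, 0, 0], [0, 0, 0], [0, 0, 0], [0, 0, 0], [0, 0, 0], [0, 0, 0], [0, 0, 0], [0, 0, 0]]'

```text
t: 5.93
tcp_pos: [0.5042, -0.0423, 0.1091]
eef_rot: [1.0, 0.012, -0.002, -0.0]
force: [0.2, -0.5, 0.5]
gripper_width: 0.799
```

```bash
python3 - <<'E'
from h import *
c=cap('side')
crop(c['color'],240,260,310,315,11,'pics/b5s.png'); st()
E
```

```text
5.98 [508.2 -43.  115.2] yaw 1.36 tilt [ 0.0046 -0.0019] F [ 1.6 -0.4  2.9] w 0.798 q [-0.21  0.31 -0.33  0.93 -0.    1.34]
```

View pics/b5s.png

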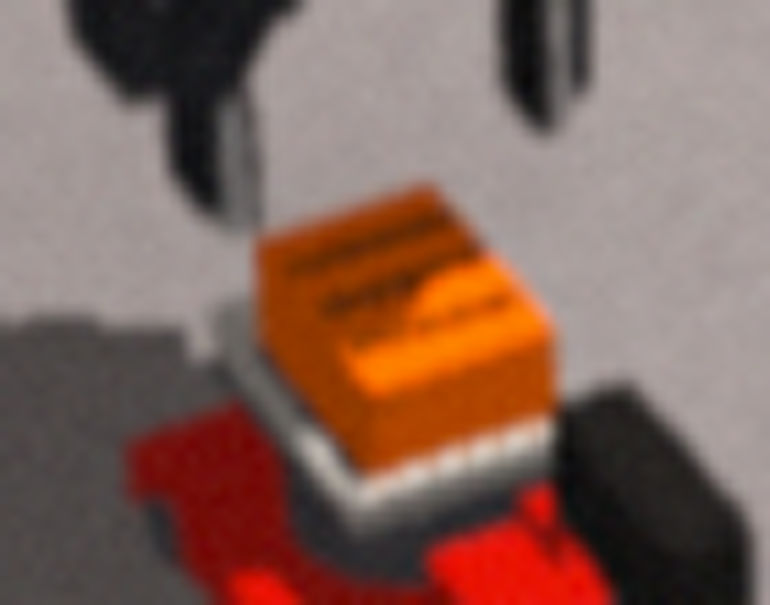

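Request:
move_arm --jaw '[-1, -1, -1, -1, -1, -1, -1, -1]' --dp '[[0, 2, 0], [0, 2, 0], [0, 2, 0], [0, 2, 0], [0, 2, 0], [0, 2, 0], [0, 2, 0], [0, 2, 0]]' --rotation '[[0, 0, 0], [0, 0, 0], [0, 0, 0], [0, 0, 0], [0, 0, 0], [0, 0, 0], [0, 0, 0], [0, 0, 0]]'

```text
t: 6.65
tcp_pos: [0.5061, -0.0442, 0.11]
eef_rot: [1.0, 0.012, -0.0, -0.0]
force: [-0.6, 0.7, 0.2]
gripper_width: 0.001
```

Request:
move_arm --jaw '[-1, -1, -1, -1, -1, -1, -1, -1]' --dp '[[0, 0, 8], [0, 0, 16], [0, 0, 22], [0, 0, 24], [0, 0, 25], [0, 0, 26], [0, 0, 26], [0, 0, 26]]' --rotation '[[0, 0, 0], [0, 0, 0], [0, 0, 0], [0, 0, 0], [0, 0, 0], [0, 0, 0], [0, 0, 0], [0, 0, 0]]'

```text
t: 7.32
tcp_pos: [0.5066, -0.0443, 0.0845]
eef_rot: [1.0, 0.012, 0.0, 0.0]
force: [0.0, -0.3, 0.0]
gripper_width: 0.003
```

```bash
python3 -c "
from h import *
st()"
```

```text
7.32 [506.6 -44.3  84.5] yaw 1.37 tilt [ 0.0007 -0.0003] F [ 0.  -0.3  0. ] w 0.003 q [-0.21  0.34 -0.37  0.86 -0.    1.33]
```

Request:
move_arm --jaw '[-1, -1, -1, -1, -1, -1, -1, -1]' --dp '[[0, 0, 0.5], [0, 0, 1], [0, 0, 1.5], [0, 0, 2], [0, 0, 2], [0, 0, 2], [0, 0, 2], [0, 0, 2]]' --rotation '[[0, 0, 0], [0, 0, 0], [0, 0, 0], [0, 0, 0], [0, 0, 0], [0, 0, 0], [0, 0, 0], [0, 0, 0]]'

```text
t: 7.98
tcp_pos: [0.5069, -0.0444, 0.084]
eef_rot: [1.0, 0.012, 0.001, 0.0]
force: [-2.5, 1.5, 10.7]
gripper_width: 0.002
```

```bash
python3 -c "
from h import *
st(); plan([.510,-.164,.155],1.36)"
```

```text
7.98 [506.9 -44.4  84. ] yaw 1.37 tilt [ 0.0019 -0.0006] F [-2.5  1.5 10.7] w 0.002 q [-0.21  0.34 -0.37  0.86 -0.    1.33]
dp [  0.4 119.7 -70.9] rot [ 0.03 -0.11  0.01]
```

Request:
move_arm --jaw '[-1, -1, 0, 0.5, 0.5, 0.5, 0.5, 0.5]' --dp '[[0, 0, -25], [0, 0, -60], [0, 10, -85], [0, 40, -90], [0.5, 75, -90], [0.5, 105, -90], [0.5, 120, -85], [0.5, 120, -75]]' --rotation '[[0, 0, 0], [0, 0, 0], [0, 0, 0], [0, 0, 0], [0, 0, 0], [0, 0, 0], [0, 0, 0], [0, 0, 0]]'

```text
t: 8.65
tcp_pos: [0.5112, -0.168, 0.1584]
eef_rot: [1.0, 0.01, 0.002, 0.001]
force: [0.6, -0.5, -0.4]
gripper_width: 0.755
```

```bash
python3 - <<'E'
from h import *
c=cap('side')
crop(c['color'],230,250,330,330,8,'pics/d1s.png'); st(); plan([.5095,-.164,.088],1.36)
E
```

```text
8.7 [ 509.3 -165.4  155.4] yaw 1.21 tilt [-0.0008  0.0006] F [ 0.9  0.5 -2.1] w 0.751 q [-0.43  0.33 -0.18  1.06  0.    1.12]
dp [ 0.3 -1.3 67.4] rot [-0.03  0.04 -0.15]
```

View pics/d1s.png

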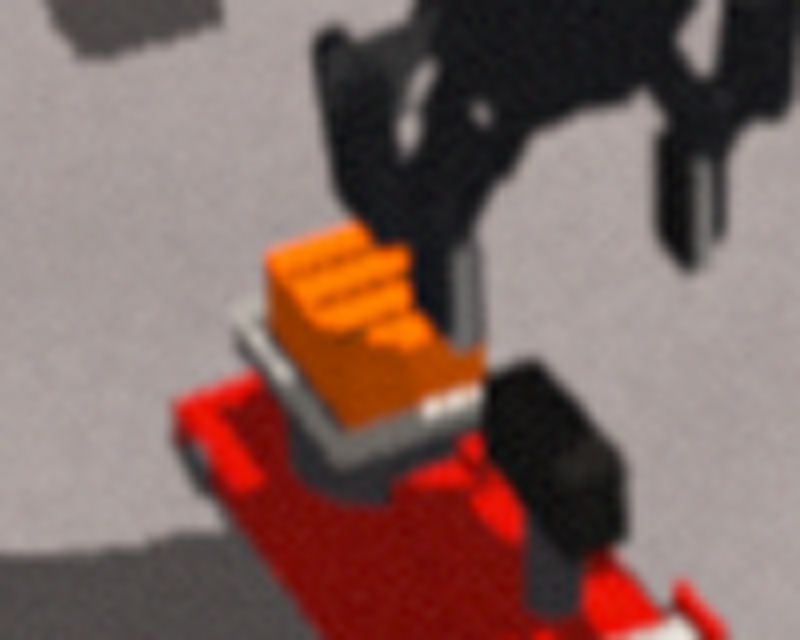

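Request:
move_arm --jaw '[0.5, 0.5, 0.5, 0.5, -1, -1, -1, -1]' --dp '[[0, -1, 25], [0, -1, 50], [0, -1, 66], [0, -1, 67], [0, -1, 67], [0, -1, 67], [0, -1, 67], [0, -1, 67]]' --rotation '[[0, 0, 0], [0, 0, 0], [0, 0, 0], [0, 0, 0], [0, 0, 0], [0, 0, 0], [0, 0, 0], [0, 0, 0]]' --newtons 80

```text
t: 9.37
tcp_pos: [0.5095, -0.1633, 0.0914]
eef_rot: [1.0, 0.012, -0.0, 0.001]
force: [-4.9, 0.8, 6.9]
gripper_width: 0.245
```

Request:
move_arm --jaw '[-1, -1, -1, -1, -1, -1, -1, -1]' --dp '[[0, 0, 0], [0, 0, 0], [0, 0, 0], [0, 0, 0], [0, 0, 0], [0, 0, 0], [0, 0, 0], [0, 0, 0]]' --rotation '[[0, 0, 0], [0, 0, 0], [0, 0, 0], [0, 0, 0], [0, 0, 0], [0, 0, 0], [0, 0, 0], [0, 0, 0]]'

```text
t: 10.03
tcp_pos: [0.5095, -0.1633, 0.0914]
eef_rot: [1.0, 0.012, 0.0, 0.0]
force: [-3.9, 0.5, 7.1]
gripper_width: 0.246
```

```bash
python3 - <<'E'
from h import *
c=cap('side')
crop(c['color'],230,250,330,330,8,'pics/d2s.png'); st()
E
```

```text
10.08 [ 509.5 -163.3   91.4] yaw 1.37 tilt [ 0.0004 -0.0006] F [-5.3  0.8  5.7] w 0.248 q [-0.43  0.38 -0.29  0.9  -0.    1.12]
```

View pics/d2s.png

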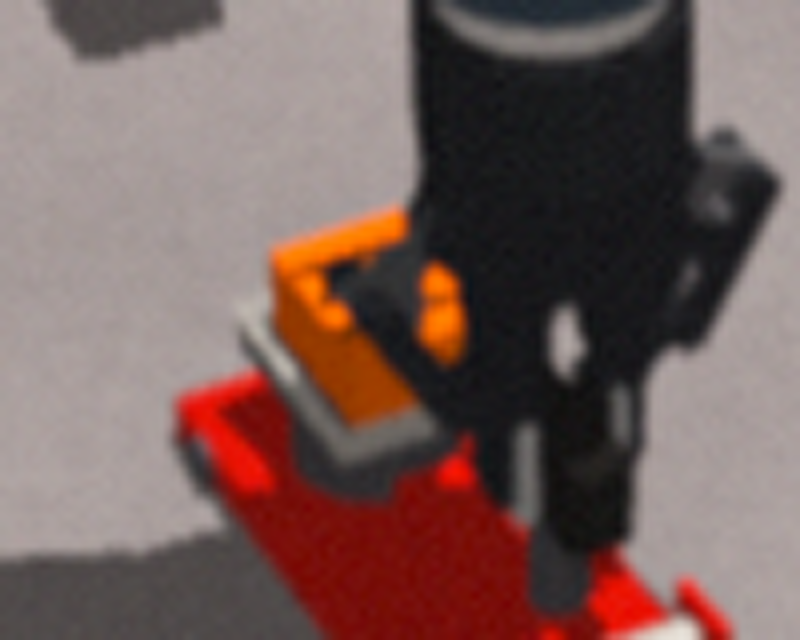

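Request:
move_arm --jaw '[-1, -1, -1, -1, -1, -1, -1, -1]' --dp '[[1, -4, -1], [2, -10, -1.5], [4, -20, -1.5], [7, -32, -1.5], [10, -46, -1.5], [13, -61, -1.5], [16, -76, -1.5], [19, -91, -1.5]]' --rotation '[[0, 0, 0], [0, 0, 0], [0, 0, 0], [0, 0, 0], [0, 0, 0], [0, 0, 0], [0, 0, 0], [0, 0, 0]]'

```text
t: 10.75
tcp_pos: [0.5265, -0.07, 0.0915]
eef_rot: [1.0, 0.012, -0.0, 0.0]
force: [-0.4, -3.6, -5.4]
gripper_width: 0.246
```

```bash
python3 - <<'E'
from h import *
st(); plan([.5601,.1077,.0914],1.36)
E
```

```text
10.75 [526.5 -70.   91.5] yaw 1.4 tilt [-0.0003 -0.    ] F [-0.4 -3.6 -5.4] w 0.246 q [-0.25  0.38 -0.3   0.9  -0.    1.29]
dp [ 3.790e+01 -1.768e+02  1.000e-01] rot [0.   0.02 0.04]
```

Request:
move_arm --jaw '[-1, -1, -1, -1, -1, -1, -1, -1]' --dp '[[3, -15, 0.7], [6, -30, 0.7], [9, -45, 0.7], [12, -60, 0.7], [16, -75, 0.7], [19, -90, 0.7], [22, -105, 0.7], [25, -118, 0.7]]' --rotation '[[0, 0, 0], [0, 0, 0], [0, 0, 0], [0, 0, 0], [0, 0, 0], [0, 0, 0], [0, 0, 0], [0, 0, 0]]'

```text
t: 11.42
tcp_pos: [0.5489, 0.0483, 0.0915]
eef_rot: [1.0, 0.012, 0.0, 0.001]
force: [-1.0, -3.4, -0.8]
gripper_width: 0.239
```

```bash
python3 - <<'E'
from h import *
st(); plan([.5601,.1077,.0914],1.36)
c=cap('top'); crop(c['color'],190,200,390,350,4,'pics/e1.png')
c=cap('side'); crop(c['color'],150,150,330,285,4.4,'pics/e1s.png')
E
```

```text
11.42 [548.9  48.3  91.5] yaw 1.41 tilt [ 0.0007 -0.0011] F [-1.  -3.4 -0.8] w 0.239 q [-0.03  0.41 -0.24  0.91 -0.    1.52]
dp [ 12.7 -59.1  -0. ] rot [ 0.06 -0.04  0.05]
```

View pics/e1.png

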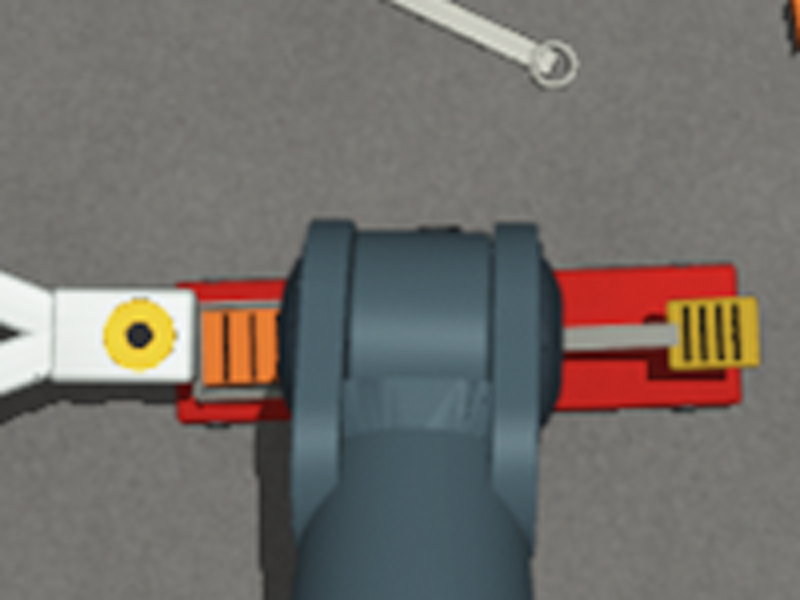

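View pics/e1s.png

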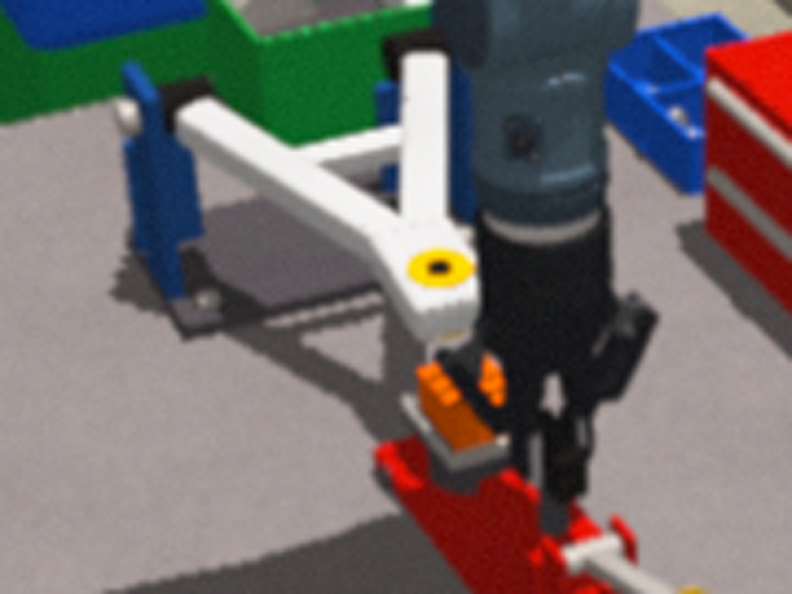

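```bash
python3 - <<'E'
from h import *
c=cap('top')
f=lambda u,v,z:px2w(c,(u+.5)/4-.5+190,(v+.5)/4-.5+200,z).round(4)
print(f(201,311,.084),f(203,386,.084),f(275,307,.084),f(275,384,.084))
print("disc",f(139,335,.135))
b=[f(178,285,.018),f(180,423,.018),f(735,265,.018),f(741,402,.018)];print(b,sum(b)/4)
E
```

```text
[0.5723 0.1952 0.084 ] [0.5271 0.1939 0.084 ] [0.5742 0.1504 0.084 ] [0.5278 0.1505 0.084 ]
disc [0.5578 0.2244 0.135 ]
[array([0.5903, 0.2186, 0.018 ]), array([0.503 , 0.2171, 0.018 ]), array([ 0.5991, -0.137 ,  0.018 ]), array([ 0.512, -0.139,  0.018])] [0.5511   0.039925 0.018   ]
```

Request:
move_arm --jaw '[-1, -1, -1, -1, -1, -1, -1, -1]' --dp '[[2.5, -14, 0], [5, -28, 0], [7.5, -41, 0], [9, -51, 0], [10, -57, 0], [11, -60, 0], [11, -61, 0], [11, -61, 0]]' --rotation '[[0, 0, 0], [0, 0, 0], [0, 0, 0], [0, 0, 0], [0, 0, 0], [0, 0, 0], [0, 0, 0], [0, 0, 0]]'

```text
t: 12.23
tcp_pos: [0.5585, 0.1078, 0.0914]
eef_rot: [1.0, 0.012, 0.0, 0.0]
force: [-0.5, -5.0, 1.9]
gripper_width: 0.243
```

```bash
python3 - <<'E'
from h import *
st()
c=cap('top'); crop(c['color'],190,240,340,330,5.3,'pics/f1.png')
c=cap('side'); crop(c['color'],210,170,300,250,8,'pics/f1s.png')
E
```

```text
12.23 [558.5 107.8  91.4] yaw 1.36 tilt [ 0.0007 -0.0008] F [-0.5 -5.   1.9] w 0.243 q [ 0.08  0.44 -0.19  0.93 -0.    1.63]
```

View pics/f1.png

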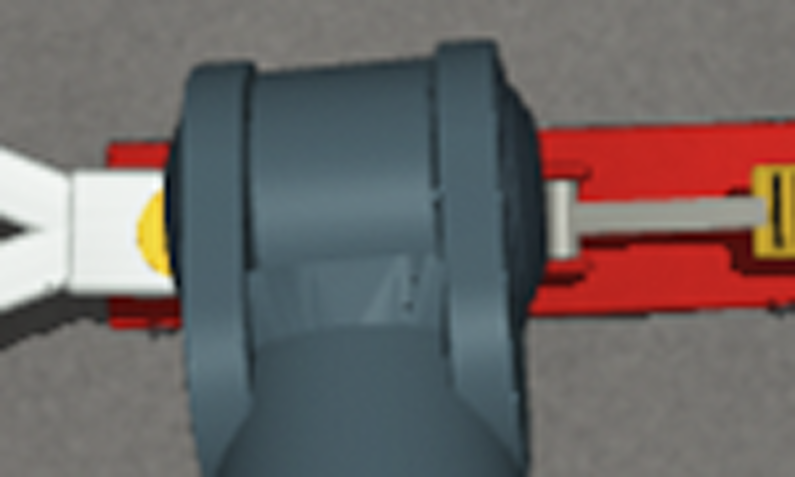

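View pics/f1s.png

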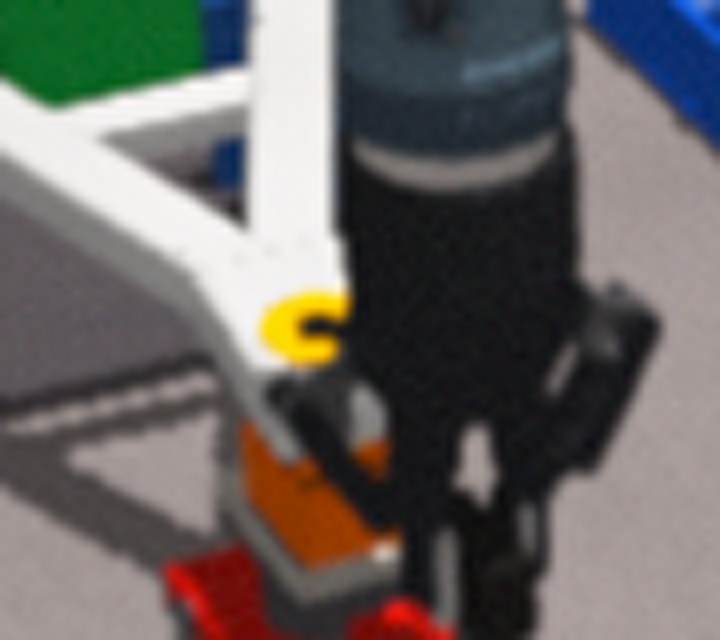

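```bash
python3 - <<'E'
from h import *
c=cap('top')
f=lambda u,v,z:px2w(c,(u+.5)/5.3-.5+190,(v+.5)/5.3-.5+240,z).round(4)
print(f(108,143,.018),f(110,328,.018))
E
```

```text
[0.6019 0.2801 0.018 ] [0.5135 0.2785 0.018 ]
```

Request:
move_arm --jaw '[0, 0.5, 0.5, 0.5, 0.5, 0.5, 0.5, 0.5]' --dp '[[0, 0, 0], [0, 0, 0], [0, 0, 0], [0, 0, 0], [0, 0, -15], [0, 0, -35], [0, 0, -60], [0, 10, -85]]' --rotation '[[0, 0, 0], [0, 0, 0], [0, 0, 0], [0, 0, 0], [0, 0, 0], [0, 0, 0], [0, 0, 0], [0, 0, 0]]'

```text
t: 13.05
tcp_pos: [0.5576, 0.0995, 0.1764]
eef_rot: [1.0, 0.013, -0.001, -0.001]
force: [1.2, -1.0, 0.1]
gripper_width: 0.752
```

Request:
move_arm --jaw '[-1, -1, -1, -1, -1, -1, -1, -1]' --dp '[[0, 25, -20], [0, 55, -20], [0, 90, -20], [0, 120, -20], [0, 150, -20], [0, 165, -20], [0, 165, -20], [0, 165, -20]]' --rotation '[[0, 0, 0], [0, 0, 0], [0, 0, 0], [0, 0, 0], [0, 0, 0], [0, 0, 0], [0, 0, 0], [0, 0, 0]]'

```text
t: 13.72
tcp_pos: [0.5623, -0.0673, 0.196]
eef_rot: [1.0, 0.011, 0.0, -0.0]
force: [-0.0, -0.1, 0.4]
gripper_width: 0.004
```

```bash
python3 - <<'E'
from h import *
st()
c=cap('top'); crop(c['color'],190,240,390,330,4,'pics/g1.png')
c=cap('side'); crop(c['color'],210,170,300,250,8,'pics/g1s.png')
E
```

```text
13.72 [562.3 -67.3 196. ] yaw 1.28 tilt [0.     0.0009] F [-0.  -0.1  0.4] w 0.004 q [-0.23  0.37 -0.02  1.18  0.    1.32]
```

View pics/g1.png

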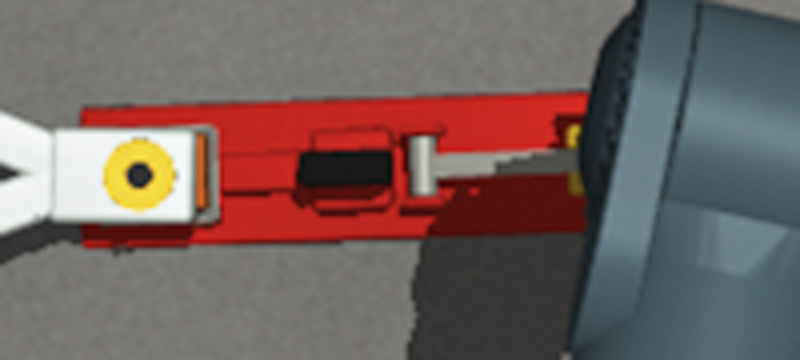

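View pics/g1s.png

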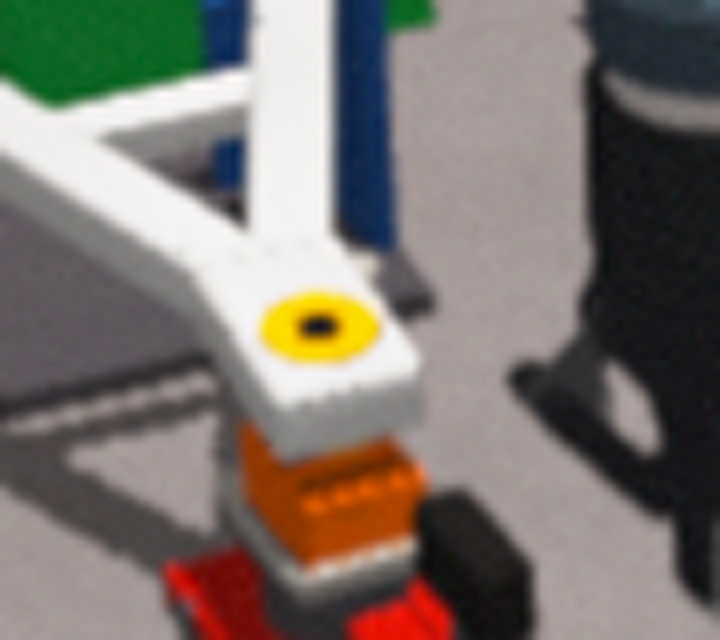

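```bash
python3 - <<'E'
from h import *
c=cap('top')
f=lambda u,v,z:px2w(c,(u+.5)/4-.5+190,(v+.5)/4-.5+240,z).round(4)
print("front",f(82,107,.018),f(85,249,.018))
print("rear rim",f(215,126,.062),f(217,222,.062))
print("blk rear",f(207,134,.084),f(207,210,.084))
print("grip",f(298,152,.122),f(298,187,.122),f(392,150,.122),f(392,185,.122))
print("disc",f(139,175,.135))
print("top edge",f(85,106,.018),f(580,92,.018))
s=cap('side')
g=lambda u,v,z:px2w(s,(u+.5)/8-.5+210,(v+.5)/8-.5+170,z).round(4)
print("side disc",g(319,326,.135))
print("blk near corner,right corner top", g(427,483,.084), g(303,520,.084))
E
```

```text
front [0.6024 0.2797 0.018 ] [0.5125 0.2772 0.018 ]
rear rim [0.588  0.1895 0.062 ] [0.5291 0.1882 0.062 ]
blk rear [0.5826 0.1916 0.084 ] [0.5367 0.1915 0.084 ]
grip [0.5704 0.1331 0.122 ] [0.5498 0.1332 0.122 ] [0.5709 0.0778 0.122 ] [0.5504 0.0779 0.122 ]
disc [0.5578 0.2244 0.135 ]
top edge [0.603  0.2778 0.018 ] [ 0.6085 -0.0379  0.018 ]
side disc [0.5572 0.2272 0.135 ]
blk near corner,right corner top [0.5798 0.1928 0.084 ] [0.5331 0.1915 0.084 ]
```

```bash
python3 - <<'E'
from h import *
plan([.5585,.106,.165],1.2)
E
```

```text
dp [   0.6 -171.7   31.1] rot [-0.02  0.01  0.26]
```

Request:
move_arm --jaw '[0.5, 0.5, 0.5, 0.5, 0.5, 0.5, 0.5, 0.5]' --dp '[[0, -15, 0], [0, -45, 0], [0, -80, 0], [0, -115, 0], [0.5, -145, 10], [0.5, -165, 25], [0.5, -173, 31], [0.5, -173, 31]]' --rotation '[[0, 0, 0], [0, 0, 0], [0, 0, 0], [0, 0, 0], [0, 0, 0], [0, 0, 0], [0, 0, 0], [0, 0, 0]]'

```text
t: 14.58
tcp_pos: [0.5569, 0.1083, 0.1633]
eef_rot: [1.0, 0.014, -0.002, 0.0]
force: [-0.2, -0.6, -0.6]
gripper_width: 0.744
```

```bash
python3 - <<'E'
from h import *
st();plan([.5585,.1075,.0895],1.3)
E
```

```text
14.58 [556.9 108.3 163.3] yaw 1.61 tilt [-0.0036 -0.0002] F [-0.2 -0.6 -0.6] w 0.744 q [ 0.08  0.39 -0.08  1.11  0.    1.62]
dp [ 1.9  0.8 73.8] rot [0.   0.21 0.31]
```

Request:
move_arm --jaw '[0.5, 0.5, 0.5, 0.5, -1, -1, -1, -1]' --dp '[[1, 0, 25], [1, 0, 55], [1, 0, 72], [1, 0, 74], [1, 0, 74], [1, 0, 74], [1, 0, 74], [1, 0, 74]]' --rotation '[[0, 0, 0], [0, 0, 0], [0, 0, 0], [0, 0, 0], [0, 0, 0], [0, 0, 0], [0, 0, 0], [0, 0, 0]]'

```text
t: 15.25
tcp_pos: [0.5598, 0.1057, 0.0926]
eef_rot: [1.0, 0.012, 0.0, 0.0]
force: [-3.7, -1.2, 7.0]
gripper_width: 0.245
```

Request:
move_arm --jaw '[-1, -1, -1, -1, -1, -1, -1, -1]' --dp '[[0, 0, 0], [0, -1, 0], [0, -2, 0], [0, -3, 0], [0, -3, 0], [0, -3, 0], [0, -3, 0], [0, -3, 0]]' --rotation '[[0, 0, 0], [0, 0, 0], [0, 0, 0], [0, 0, 0], [0, 0, 0], [0, 0, 0], [0, 0, 0], [0, 0, 0]]'

```text
t: 15.92
tcp_pos: [0.5604, 0.1073, 0.0926]
eef_rot: [1.0, 0.011, 0.001, 0.002]
force: [-3.3, -5.8, 5.0]
gripper_width: 0.248
```

```bash
python3 - <<'E'
from h import *
st()
E
```

```text
15.92 [560.4 107.3  92.6] yaw 1.29 tilt [ 0.002  -0.0036] F [-3.3 -5.8  5. ] w 0.248 q [ 0.08  0.44 -0.19  0.94 -0.    1.63]
```

Request:
move_arm --jaw '[-1, -1, -1, -1, -1, -1, -1, -1]' --dp '[[-0.5, -1, -0.7], [-1, -2, -0.7], [-2, -2.5, -0.7], [-2, -2.5, -0.7], [-2, -2.5, -0.7], [-2, -2, -0.7], [-2, -2, -0.7], [-2, -2, -0.7]]' --rotation '[[0, 0, 0], [0, 0, 0], [0, 0, 0], [0, 0, 0], [0, 0, 0], [0, 0, 0], [0, 0, 0], [0, 0, 0]]'

```text
t: 16.58
tcp_pos: [0.5589, 0.1112, 0.0924]
eef_rot: [1.0, 0.012, 0.001, -0.0]
force: [2.7, -2.4, 2.3]
gripper_width: 0.243
```

```bash
python3 - <<'E'
from h import *
st()
E
```

```text
16.58 [558.9 111.2  92.4] yaw 1.36 tilt [0.0026 0.0002] F [ 2.7 -2.4  2.3] w 0.243 q [ 0.09  0.44 -0.19  0.93  0.    1.63]
```

Request:
move_arm --jaw '[-1, -1, -1, -1, -1, -1, -1, -1]' --dp '[[0, 1, 0], [0, 2, 0], [0, 2.5, 0], [0, 2.5, 0], [0, 2.5, 0], [0, 2.5, 0], [0, 2.5, 0], [0, 2.5, 0]]' --rotation '[[0, 0, 0], [0, 0, 0], [0, 0, 0], [0, 0, 0], [0, 0, 0], [0, 0, 0], [0, 0, 0], [0, 0, 0]]'

```text
t: 17.25
tcp_pos: [0.5583, 0.1102, 0.0924]
eef_rot: [1.0, 0.013, 0.001, -0.001]
force: [1.9, 5.0, 2.9]
gripper_width: 0.24
```

```bash
python3 - <<'E'
from h import *
st()
E
```

```text
17.25 [558.3 110.2  92.4] yaw 1.48 tilt [0.0016 0.003 ] F [1.9 5.  2.9] w 0.24 q [ 0.08  0.44 -0.19  0.93  0.    1.63]
```

Request:
move_arm --jaw '[0, 0.5, 0.5, 0.5, 0.5, 0.5, 0.5, 0.5]' --dp '[[0, 0, 0], [0, 0, 0], [0, 0, 0], [0, 0, 0], [0, 0, -15], [0, 0, -35], [0, 0, -60], [0, 10, -85]]' --rotation '[[0, 0, 0], [0, 0, 0], [0, 0, 0], [0, 0, 0], [0, 0, 0], [0, 0, 0], [0, 0, 0], [0, 0, 0]]'

```text
t: 17.92
tcp_pos: [0.5564, 0.0994, 0.1767]
eef_rot: [1.0, 0.013, -0.002, -0.0]
force: [0.7, 0.7, 0.8]
gripper_width: 0.752
```

Request:
move_arm --jaw '[-1, -1, -1, -1, -1, -1, -1, -1]' --dp '[[0, 25, -20], [0, 55, -20], [0, 90, -20], [0, 120, -20], [0, 150, -20], [0, 165, -20], [0, 165, -20], [0, 165, -20]]' --rotation '[[0, 0, 0], [0, 0, 0], [0, 0, 0], [0, 0, 0], [0, 0, 0], [0, 0, 0], [0, 0, 0], [0, 0, 0]]'

```text
t: 18.58
tcp_pos: [0.5612, -0.0671, 0.1963]
eef_rot: [1.0, 0.011, -0.001, -0.0]
force: [-0.1, 0.9, -0.6]
gripper_width: -0.001
```

```bash
python3 - <<'E'
from h import *
st()
c=cap('top'); crop(c['color'],190,240,390,330,4,'pics/g2.png')
c=cap('side'); crop(c['color'],210,170,300,250,8,'pics/g2s.png')
E
```

```text
18.58 [561.2 -67.1 196.3] yaw 1.26 tilt [-0.0014  0.0007] F [-0.1  0.9 -0.6] w -0.001 q [-0.23  0.37 -0.02  1.18  0.    1.32]
```

View pics/g2.png

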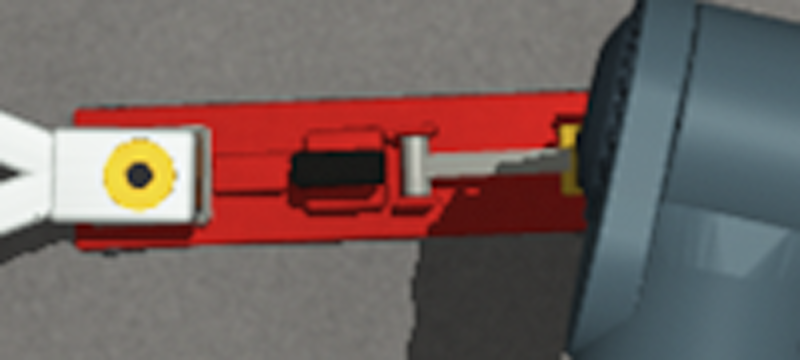

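View pics/g2s.png

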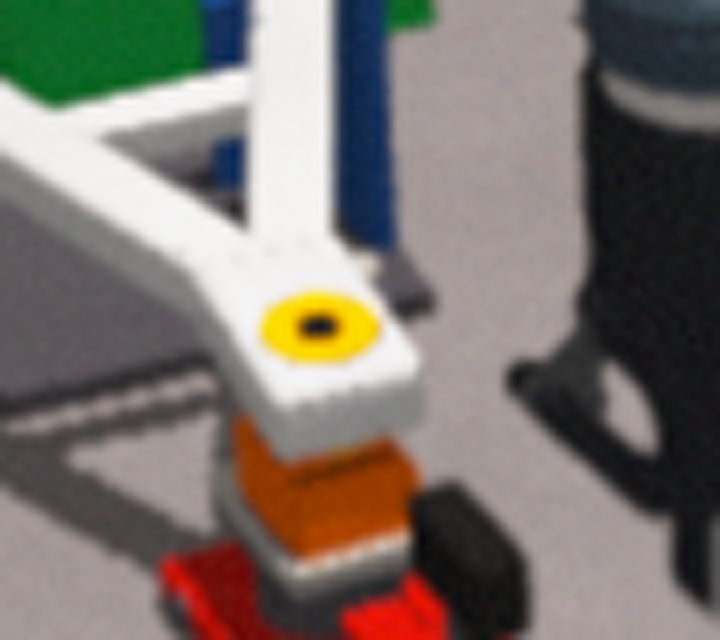

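```bash
python3 - <<'E'
from h import *
plan([.563,-.054,.108],1.26)
c=cap('top')
f=lambda u,v,z:px2w(c,(u+.5)/4-.5+190,(v+.5)/4-.5+240,z).round(4)
g=[f(292,152,.122),f(292,188,.122),f(384,150,.122),f(384,186,.122)];print(g,sum(g)/4)
print(f(85,108,.018),f(580,92,.018),f(76,109,.018),f(77,249,.018))
E
```

```text
dp [  2.  -11.6  88.5] rot [-0.04  0.06  0.14]
[array([0.5704, 0.1367, 0.122 ]), array([0.5493, 0.1367, 0.122 ]), array([0.571 , 0.0825, 0.122 ]), array([0.5499, 0.0827, 0.122 ])] [0.56015 0.10965 0.122  ]
[0.6018 0.2778 0.018 ] [ 0.6085 -0.0379  0.018 ] [0.6012 0.2835 0.018 ] [0.5126 0.2822 0.018 ]
```

Request:
move_arm --jaw '[-1, -1, -1, -1, -1, -1, -1, -1]' --dp '[[2, -12, 20], [2, -12, 45], [2, -12, 70], [2, -12, 82], [2, -12, 88], [2, -12, 88], [2, -12, 88], [2, -12, 88]]' --rotation '[[0, 0, 0], [0, 0, 0], [0, 0, 0], [0, 0, 0], [0, 0, 0], [0, 0, 0], [0, 0, 0], [0, 0, 0]]'

```text
t: 19.4
tcp_pos: [0.5646, -0.0542, 0.1101]
eef_rot: [1.0, 0.012, 0.001, 0.0]
force: [0.1, 0.1, -0.5]
gripper_width: 0.003
```

```bash
python3 - <<'E'
from h import *
st()
c=cap('side'); crop(c['color'],220,200,340,290,6.6,'pics/h1s.png')
E
```

```text
19.4 [564.6 -54.2 110.1] yaw 1.4 tilt [ 0.0022 -0.0005] F [ 0.1  0.1 -0.5] w 0.003 q [-0.21  0.42 -0.17  0.97 -0.    1.34]
```

View pics/h1s.png

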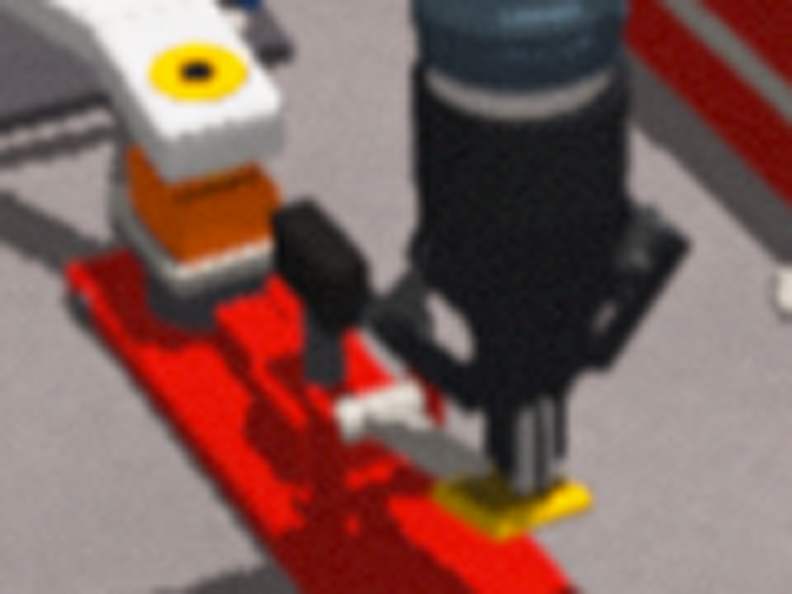

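Request:
move_arm --jaw '[-1, -1, -1, -1, -1, -1, -1, -1]' --dp '[[-1, 0, 3], [-1, 0, 7], [-1, 0, 11], [-1, 0, 16], [-1, 0, 21], [-1, 0, 26], [-1, 0, 31], [-1, 0, 36]]' --rotation '[[0, 0, 0], [0, 0, 0], [0, 0, 0], [0, 0, 0], [0, 0, 0], [0, 0, 0], [0, 0, 0], [0, 0, 0]]'

```text
t: 20.12
tcp_pos: [0.5637, -0.0562, 0.0734]
eef_rot: [1.0, 0.011, 0.001, 0.002]
force: [0.2, -6.0, 8.1]
gripper_width: 0.002
```

```bash
python3 - <<'E'
from h import *
st()
c=cap('side'); crop(c['color'],220,190,340,280,6.6,'pics/h2s.png')
E
```

```text
20.12 [563.7 -56.2  73.4] yaw 1.32 tilt [ 0.0022 -0.0039] F [ 0.2 -6.   8.1] w 0.002 q [-0.21  0.45 -0.23  0.89 -0.    1.34]
```

View pics/h2s.png

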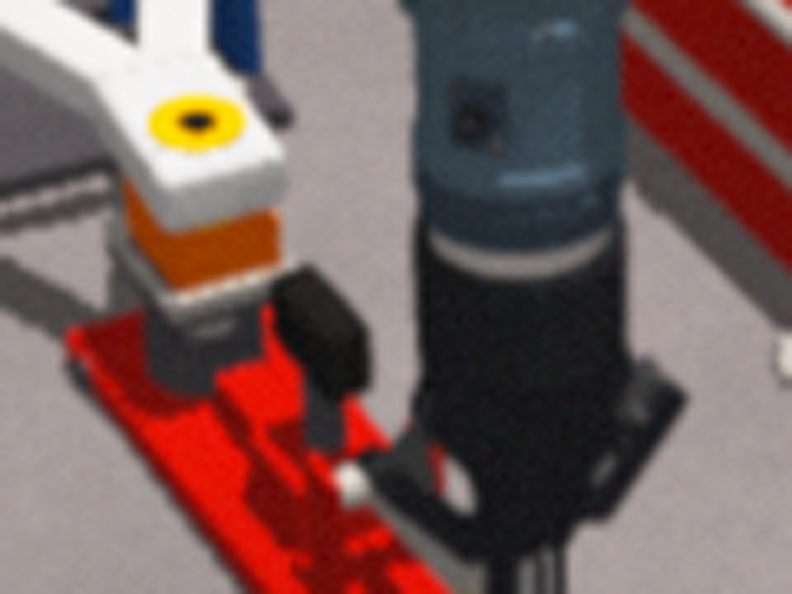

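Request:
move_arm --jaw '[-1, -1, -1, -1, -1, -1, -1, -1]' --dp '[[0, 1, 2], [0, 1, 5], [0, 1, 8], [0, 1, 11], [0, 0.8, 14], [0, 0.5, 17], [0, 0, 20], [0, -0.5, 23]]' --rotation '[[0, 0, 0], [0, 0, 0], [0, 0, 0], [0, 0, 0], [0, 0, 0], [0, 0, 0], [0, 0, 0], [0, 0, 0]]'

```text
t: 20.83
tcp_pos: [0.5636, -0.0558, 0.0506]
eef_rot: [1.0, 0.011, 0.001, 0.002]
force: [-1.1, -6.2, 10.7]
gripper_width: -0.002
```

```bash
python3 - <<'E'
from h import *
st()
c=cap('side'); crop(c['color'],220,190,340,280,6.6,'pics/h3s.png')
E
```

```text
20.83 [563.6 -55.8  50.6] yaw 1.31 tilt [ 0.002 -0.004] F [-1.1 -6.2 10.7] w -0.002 q [-0.21  0.48 -0.26  0.83 -0.    1.34]
```

View pics/h3s.png

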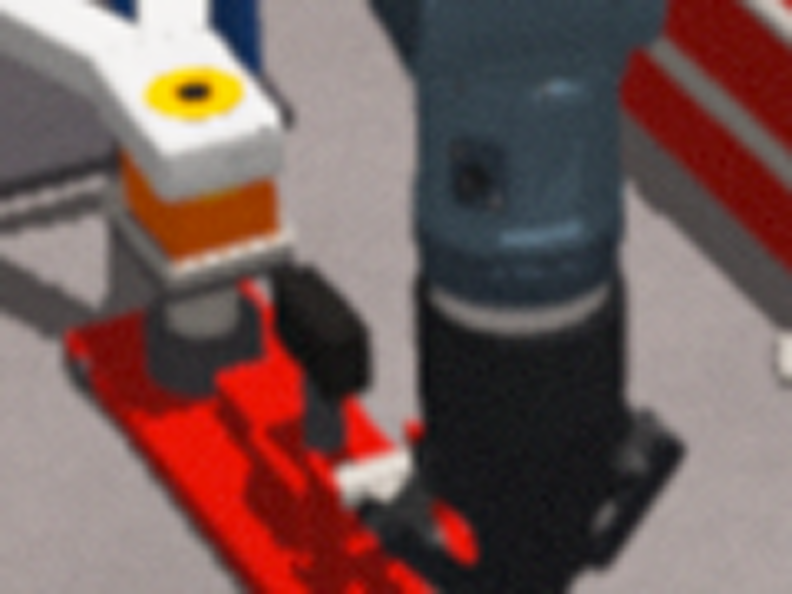

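Request:
move_arm --jaw '[-1, -1, -1, -1, -1, -1, -1, -1]' --dp '[[0, 0.3, 1.5], [0, 0.3, 3], [0, 0.3, 4.5], [0, 0.3, 6], [0, 0.3, 7], [0, 0.3, 8], [0, 0.3, 8.5], [0, 0.3, 8.5]]' --rotation '[[0, 0, 0], [0, 0, 0], [0, 0, 0], [0, 0, 0], [0, 0, 0], [0, 0, 0], [0, 0, 0], [0, 0, 0]]'

```text
t: 21.55
tcp_pos: [0.5636, -0.0548, 0.0426]
eef_rot: [1.0, 0.012, 0.001, 0.001]
force: [-1.6, -2.2, 13.3]
gripper_width: -0.002
```

```bash
python3 - <<'E'
from h import *
st()
E
```

```text
21.55 [563.6 -54.8  42.6] yaw 1.35 tilt [ 0.0023 -0.0012] F [-1.6 -2.2 13.3] w -0.002 q [-0.21  0.48 -0.27  0.82 -0.    1.34]
```

Near the stop; press further until the force climbs.

Request:
move_arm --jaw '[-1, -1, -1, -1, -1, -1, -1, -1]' --dp '[[0, 0, 0.5], [0, 0, 1], [0, 0, 1.5], [0, 0, 2], [0, 0, 2], [0, 0, 2], [0, 0, 2], [0, 0, 2]]' --rotation '[[0, 0, 0], [0, 0, 0], [0, 0, 0], [0, 0, 0], [0, 0, 0], [0, 0, 0], [0, 0, 0], [0, 0, 0]]'

```text
t: 22.22
tcp_pos: [0.5637, -0.0548, 0.0419]
eef_rot: [1.0, 0.012, 0.002, 0.001]
force: [-4.0, -1.6, 22.6]
gripper_width: -0.001
```

```bash
python3 - <<'E'
from h import *
st()
E
```

```text
22.22 [563.7 -54.8  41.9] yaw 1.36 tilt [ 0.0031 -0.0014] F [-4.  -1.6 22.6] w -0.001 q [-0.21  0.48 -0.27  0.81 -0.    1.34]
```

```bash
python3 - <<'E'
from h import *
c=cap('side'); crop(c['color'],200,170,340,290,5.6,'pics/k1s.png')
c=cap('top'); crop(c['color'],90,200,390,350,2.66,'pics/k1.png'); cv2.imwrite('pics/k1full.png',c['color'])
st()
E
```

```text
22.32 [563.7 -54.8  41.9] yaw 1.36 tilt [ 0.0032 -0.0013] F [-3.5 -2.4 22.2] w 0.003 q [-0.21  0.48 -0.27  0.81 -0.    1.34]
```

View pics/k1s.png

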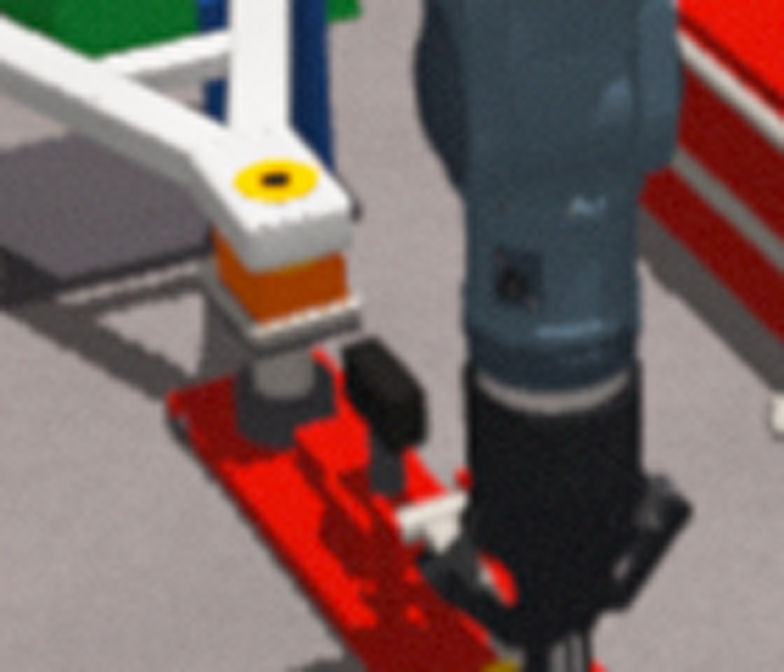

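View pics/k1full.png

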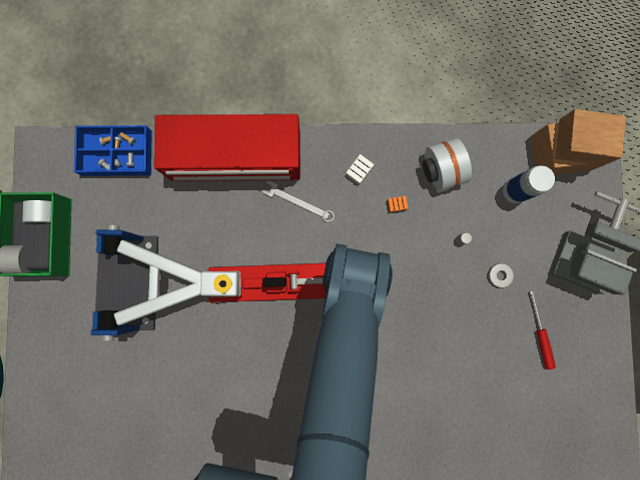

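```bash
python3 - <<'E'
from h import *
print(ctrl.hand_in()); st()
E
```

```text
the job is handed in; nothing more can be done
None
the job is handed in; nothing more can be done
```

I seated the orange block in the saddle pocket, slid the jack under the lift point and pressed the handle to its stop. I handed the job in at about 22 s, still holding the handle down; the hand-in gave no verdict.

- **Block:** A light push of about 11 N with the closed fingers met its top at 84.0 mm, the height of a fully seated block. In the last side view it still sat square in the pocket.
- **Jack position:** My first slide left the saddle about 4 mm short in y by the top camera, and more by the side camera. I regripped the jack and nudged it about 4 mm further. The top camera then put the saddle at about (0.558, 0.229) m and the hanging lift point at about (0.558, 0.228) m. The two cameras disagree by 2–3 mm in y, and the lift point itself moves about 3.5 mm as the arm rises, so I trust the centring to about 3–5 mm.
- **Handle and lift:** The last 2 mm of commanded press moved the fingers only 0.7 mm while the force rose from 13 to 22 N, with the fingertips at 42 mm, so the handle is at its stop. In the side view the marker disc on the control arm rose by roughly 26 mm, where a full stroke should give about 27 mm.
- **Other objects:** The wrench, bearing ring and socket look untouched in the last top view.

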